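# Take the funnel out of the flask and close the flask

## Robot

A 7-joint arm with a two-finger parallel gripper is mounted at the origin on a cart in front of the work surface, level with it; the furniture and walls round the work are solid. World frame = base frame: x ahead of the robot, y to its left, z up, the work surface at z = 0. Lengths are in m, angles in rad, forces in N, time in s.
With the tool pointing down it reaches from about 0.4 to 0.85 m from the base axis. Payload 4.5 kg.
Tool frame: the origin (TCP) lies midway between the tips of the shut fingers; the grasp point (between the pads) lies 19 mm behind it; z points along the fingers, y is the direction in which the jaws open and shut (so a half turn about z gives the same grasp; the last joint's range is limited). The gripper opens to 88 mm and grips with 3 to 60 N. Pads are 18 mm wide; open, the fingers measure 123 mm over their backs; the gripper's body (75 mm by 187 mm) begins 45 mm behind the grasp point.
Start: joints at [-1.292, 0.689, -0.195, 1.565, 0.157, 0.902, -0.215], TCP at [0.151, 0.606, 0.239] pointing down, gripper open.
Joint ranges: [-3.01, 3.01], [-0.46, 2.08], [-1.47, 1.51], [0.13, 2.56], [-1, 4.14], [0.04, 2.09], [-2.66, 2.66]. Speed limits (rad/s): [2.57, 2.57, 3.14, 3.14, 3.14, 3.14, 3.14].

## Interface

Orientations are given as a unit quaternion [x, y, z, w].
In Python, from plant import get_state, snapshot, finish_job, find_in gives the robot as it stands.
- The arm moves only by the shell command python3 -m creep 'ROWS' [OPENING] [FORCE]. ROWS is JSON, one flat list of numbers, 6 for each row, row after row: the shift along the tool's x, y, z in mm, then the turn, a rotation vector about the tool's x, y, z in degrees. In form: [tx, ty, tz, wx, wy, wz, tx, ty, tz, wx, wy, wz, ...]. A call has 1 to 5 rows; each row shifts and turns the pose as measured when the row begins, along the tool's axes as they then stand; what a row does not reach is not made up. A row lasts 1/12 s, in which the tool goes at most 41.7 mm and 7.16 degrees, less where a joint would pass 70% of its speed; a pose out of reach is approached as far as the arm can. A call is refused whole if a number of a shift passes 41.7 or a number of a turn 7.16, either way. A call with a gripper value outside its range is refused whole. OPENING is the finger opening in mm, from 0 to 88.1, set as the call begins (- or left out, the last holds). The fingers move at their own pace and stop on an object; FORCE is the grip in N (left out, the last holds). Time passes only in rows, so rows that do not move let the fingers close. It gives the time, the measured TCP pose, the force and the opening at its end, in the units of the state.
- get_state(): the state, without advancing time (a new reading comes with each control period).
- snapshot(name): name is "scene" or "side" or "wrist"; returns a dict with "color" (480x640x3 uint8, red, green, blue), "intrinsics" (3x3 intrinsics, pixels), "extrinsics" (4x4, takes a point from world to camera coordinates). Camera axes: x right, y down, z forward; pixel columns grow to the right and rows downward; lengths in m; the calibration is good to about 2 mm. A picture is of the moment at which its call begins. There is no depth.
- finish_job(): hands the job in, once; it reports no verdict.
Trained networks look in the newest picture that a camera, given by its name, has taken for a name from the list of things; names that differ only in an ending like _2 or _b are one class to them, and where a whole thing is asked for, a point or a joint stands for the part that bears it (a point fixed in the world has none). Each returns a list of dicts, best first, with "score" (0 to 1); they miss things now and then, are a little off and sometimes report something else, mostly with a low value. They report only what shows in the picture. A call takes as long as a camera call. They do not tell look-alikes from the thing itself.
- find_in(thing, camera): "xy" ([column, row] in pixels, amid what is visible of it).
The state is a dict: "clock": time; "q": joint angles; "qd": joint speeds; "joint_torque": joint torques, N m; "tool_pos": TCP position; "eef_rot": TCP orientation; "contact_force": force on the tool from outside, world axes, zero at the start; "moment": the same for the moment, N m; "opening": opening from 0.0 (shut) to 1.0 (fully open).
Only numpy, scipy, OpenCV 4.12 (cv2) and the standard library are available. Lean on these libraries where they do the work, as an engineer would, in place of code of your own. Each camera call takes 0.05 s, during which the arm holds its last target.

## Task

Filling is finished: lift the steel funnel out of the flask it stands in and lower it, stem down, into the hole of the wooden funnel stand. Then close that same flask with the one of the two stoppers that fits its neck, pushed fully home, leaving the flask standing upright on the worktop. Set both down gently rather than dropping them, and leave the other flask, the other stopper and everything else on the worktop where they are.

Things in the scene. Friction and masses are not known exactly. Their poses are not given: they have to be found in the camera images.
- flask: conical flask of amber glass, the one with the funnel in it; loose, about 0.5 kg. Foot 90 mm wide, 115 mm high, narrow neck 42 mm outside with a round straight bore of 32 mm over the uppermost 37 mm; the lip bead is 46 mm wide. Origin at the centre of its underside, z up
- flask_mouth (a point): centre of the flask's mouth, at the level of the lip, 115 mm above its underside; z up along the neck
- funnel: stainless steel funnel, loose, about 80 g, 92 mm high: round stem 50 mm long (20 mm wide), then a cone 28 mm high, then an upright round collar 58 mm wide and 14 mm high at the top (wall 2 mm), which is gripped across the outside (fingers cannot reach into the funnel, which counts as solid). It starts upright, its stem in the flask's neck and its cone resting on the mouth. Origin at the centre of the stem's tip, z up the funnel to its rim
- funnel_rim (a point): centre of the funnel's upper rim, 92 mm above the stem's tip
- stand: wooden funnel stand, does not move: foot 90 x 150 mm, two uprights near its ends, and a top board 90 x 150 mm, 12 mm thick, whose top is 100 mm above the worktop, with one round hole of 32 mm through its middle. Origin at the centre of its underside, y along its long side
- stand_hole (a point): centre of the stand's hole at the top face of the board. A funnel sitting in the hole rests on its cone, its stem's tip about 58 mm below this point and its rim about 34 mm above it
- stopper: the smaller white plastic stopper, the one that fits the flask, loose, about 60 g, 67 mm high, standing on its narrow end: plug 36 mm long tapering from 24 mm at the bottom to 30 mm at the top, then a flange 40 mm wide and 6 mm thick, then a round grip 26 mm wide and 25 mm high. Pushed home, the flange lies on the flask's lip and the narrow end is 36 mm below the mouth. Origin at the centre of its underside (narrow end), z up to the grip
- wide_stopper: the larger white plastic stopper, which does not fit: same form and height, plug 42 to 49 mm wide, flange 60 mm, round grip 26 mm; it may stand in either of the two places. Origin at the centre of its underside, z up. A bystander
- wide_flask: the second conical flask, amber glass, open, with a visibly wider neck (62 mm outside, bore 52 mm), foot 90 mm, 110 mm high; origin at the centre of its underside, z up. A bystander.
- dropper: brown dropper bottle with a red bulb, 38 mm wide, 108 mm high, origin at the centre of its underside. A bystander
- white_bottle: white plastic bottle, 67 mm wide, 128 mm high, origin at the centre of its underside. A bystander
Things that resemble listed ones, but are neither listed nor needed, are in the scene too. What is shaped like the funnel but pink or yellow is not meant.

How it is judged:
By the outcome, as a careful person would: the job done as asked, in the order asked, and still so for the second after the job is handed in, with the robot touching nothing.
It also fails if it takes over 58 s, if anything falls off the work surface, if the arm or the gripper's body presses on something with over 40 N, if the wrist force passes 120 N, or if a joint passes its speed limit or range.

## Working session

There is one attempt and no reset: what is moved stays moved. The work goes in short steps, Python scripts to look and compute and a shell command to move; the robot and the scene stay as the last step left them, time stands still between calls to the robot, and variables do not carry over. Pictures are saved under pics/ and viewed, and the job is handed in when it is done.

```bash
mkdir -p pics; ls; python3 - <<'E'
from plant import *
import cv2
s=get_state();print(s)
for n in("scene","side","wrist"):
    p=snapshot(n);cv2.imwrite(f"pics/{n}0.png",p["color"][:,:,::-1]);print(n,p["intrinsics"],p["extrinsics"])
    for t in("flask","funnel","stand","stand_hole","flask_mouth","funnel_rim","stopper","wide_stopper","wide_flask","dropper","white_bottle"):
        print(t,[(d["xy"],round(d["score"],2)) for d in find_in(t,n)][:4])
E
```

```text
pics
{'clock': 0.0, 'q': array([-1.29221303,  0.68998401, -0.19452878,  1.56636941,  0.15730351,
        0.9024773 , -0.215101  ]), 'qd': array([-0.00071926, -0.00019951,  0.00069338, -0.00065643, -0.00168381,
        0.00075771, -0.00105552]), 'joint_torque': array([-4.16705143e-04, -5.27571774e+01, -1.26671176e+00, -1.53433245e+01,
       -5.26117883e-02,  6.54565782e-03,  1.73357021e-04]), 'tool_pos': array([0.15135159, 0.60573609, 0.23790362]), 'eef_rot': array([ 1.22036576e-01,  9.92525175e-01, -9.21108175e-04, -5.00250442e-05]), 'contact_force': array([-0.39267882,  0.27586396, -0.55732924]), 'moment': array([0.00827339, 0.00605432, 0.02941066]), 'opening': 0.997395039232437}
scene [[487.9587886    0.         329.73154771]
 [  0.         487.9587886  236.43204491]
 [  0.           0.           1.        ]] [[ 5.57208177e-01 -8.30372791e-01  2.75167925e-04 -2.63398114e-01]
 [-5.77418746e-01 -3.87705576e-01 -7.18520688e-01  4.50053595e-01]
 [ 5.96746713e-01  4.00206716e-01 -6.95505532e-01  8.66959973e-01]
 [ 0.00000000e+00  0.00000000e+00  0.00000000e+00  1.00000000e+00]]
flask [
[... 1305 characters left out ...]
.3, 355.0], 0.93)]
dropper [([231.5, 256.4], 0.66), ([371.2, 238.0], 0.25)]
white_bottle [([232.6, 255.2], 0.68), ([246.5, 226.1], 0.63)]
wrist [[403.98637293   0.         319.7699651 ]
 [  0.         403.98637293 234.20004701]
 [  0.           0.           1.        ]] [[ 2.44124162e-01  9.69743890e-01 -4.26191688e-04 -6.25496015e-01]
 [ 9.26877514e-01 -2.33203675e-01  2.94132826e-01 -3.92202700e-02]
 [ 2.85134122e-01 -7.21999571e-02 -9.55764458e-01  3.89267350e-01]
 [ 0.00000000e+00  0.00000000e+00  0.00000000e+00  1.00000000e+00]]
flask []
funnel []
stand []
stand_hole []
flask_mouth []
funnel_rim []
stopper []
wide_stopper []
wide_flask [([158.1, 467.1], 0.46)]
dropper []
white_bottle []
```

View pics/scene0.png

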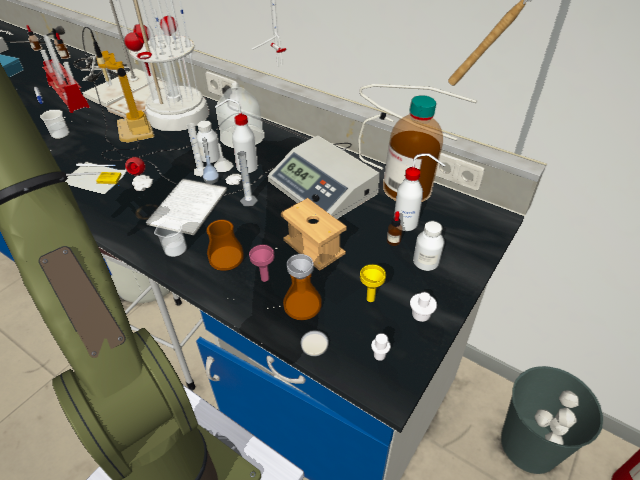

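View pics/side0.png

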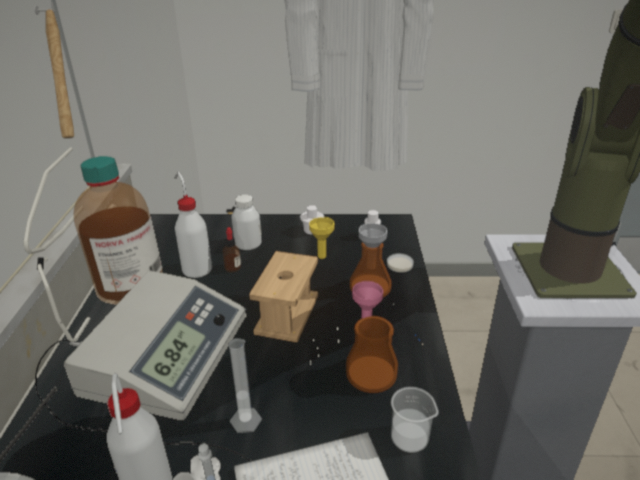

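View pics/wrist0.png

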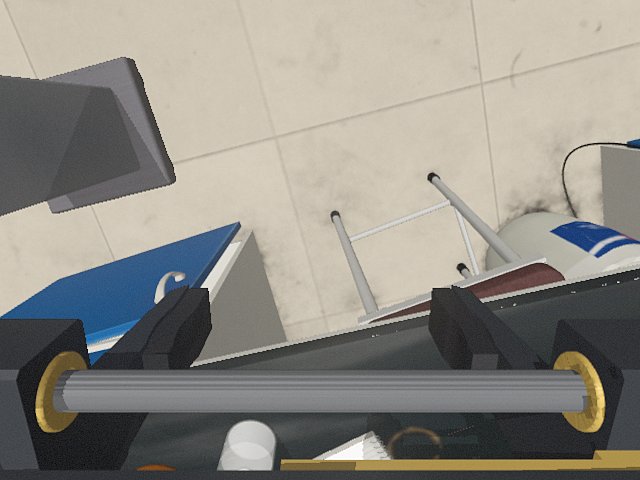

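```bash
python3 - <<'E'
import cv2,numpy as np
a=cv2.imread("pics/scene0.png");b=cv2.imread("pics/side0.png")
cv2.imwrite("pics/c1.png",cv2.resize(a[195:375,250:450],None,fx=4,fy=3.3,interpolation=2)[:600])
cv2.imwrite("pics/c1.png",cv2.resize(a[195:365,250:450],None,fx=3.5,fy=3.5,interpolation=2))
cv2.imwrite("pics/c2.png",cv2.resize(b[195:345,240:420],None,fx=4,fy=4,interpolation=2))
E
```

```text
(no output)
```

View pics/c1.png

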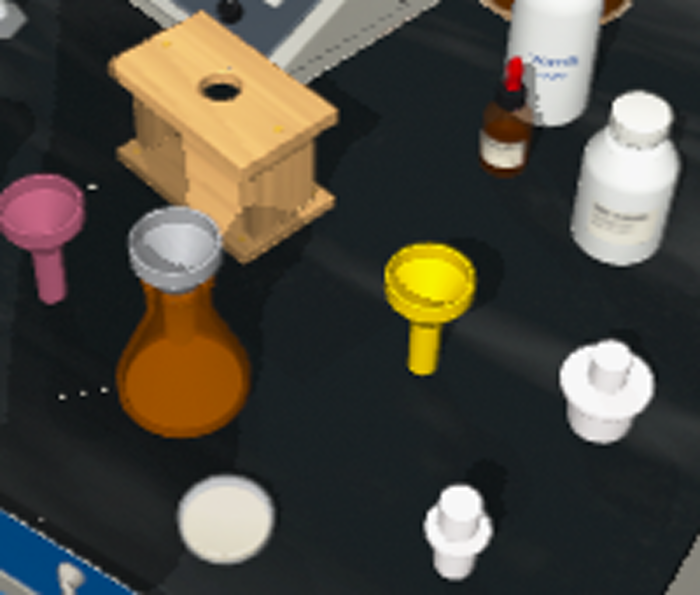

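View pics/c2.png

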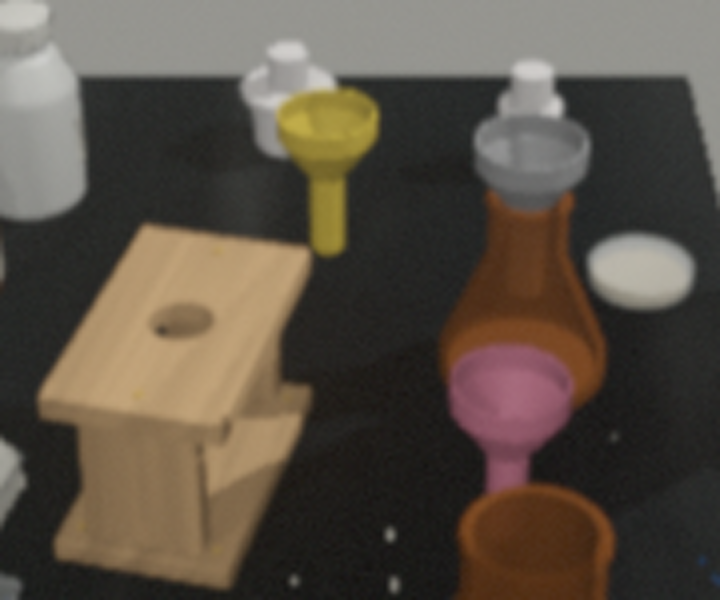

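```bash
cat > h.py <<'E'
import numpy as np,cv2
K1=np.array([[487.9587886,0,329.73154771],[0,487.9587886,236.43204491],[0,0,1]])
E1=np.array([[ 5.57208177e-01,-8.30372791e-01,2.75167925e-04,-2.63398114e-01],[-5.77418746e-01,-3.87705576e-01,-7.18520688e-01,4.50053595e-01],[5.96746713e-01,4.00206716e-01,-6.95505532e-01,8.66959973e-01]])
K2=np.array([[537.31161229,0,313.59035533],[0,537.31161229,240.21535756],[0,0,1]])
E2=np.array([[-9.99459248e-01,-2.79672179e-02,-1.72929625e-02,5.78230876e-01],[-1.58411663e-04,5.30002365e-01,-8.47996149e-01,6.70034839e-02],[3.28814041e-02,-8.47534854e-01,-5.29720195e-01,1.21842202e+00]])
def tri(a,b):
    X=cv2.triangulatePoints(K1@E1,K2@E2,np.array(a,float).reshape(2,1),np.array(b,float).reshape(2,1)).ravel();return X[:3]/X[3]
def onz(p,z,K,E):
    R,t=E[:,:3],E[:,3];d=R.T@np.linalg.solve(K,[*p,1]);c=-R.T@t;return c+d*(z-c[2])/d[2]
def proj(X,K,E):
    X=np.atleast_2d(X);c=(E[:,:3]@X.T).T+E[:,3];u=(K@c.T).T;return u[:,:2]/u[:,2:]
E
python3 - <<'E'
from h import *
for n,a,b,z in(("rim",(300.3,263.6),(372.8,231),.149),("hole",(312.9,220.4),(285.5,275),.1),("stop",(381.4,338.4),(373.3,213),.067),("wstop",(424,297.5),(312,207.5),.067),("yrim",(372.8,271.5),(322,226),.1),("prim",(262,255.5),(367.5,291.5),.1),("wmouth",(222,227),(374,327),.11)):
    print(n,tri(a,b).round(4),onz(a,z,K1,E1).round(4),onz(b,z,K2,E2).round(4))
E
```

```text
rim [0.4536 0.0656 0.1429] [0.4505 0.0619 0.149 ] [0.4537 0.0769 0.149 ]
hole [0.6277 0.1552 0.095 ] [0.623  0.1519 0.1   ] [0.6271 0.1619 0.1   ]
stop [ 0.4347 -0.1546  0.0624] [ 0.4331 -0.1562  0.067 ] [ 0.4346 -0.1453  0.067 ]
wstop [ 0.5858 -0.181   0.0626] [ 0.581  -0.1819  0.067 ] [ 0.5863 -0.1741  0.067 ]
yrim [ 0.5626 -0.0545  0.0864] [ 0.5579 -0.0604  0.1   ] [ 0.5587 -0.0265  0.1   ]
prim [0.4685 0.1918 0.0831] [0.4567 0.1802 0.1   ] [0.4705 0.2138 0.1   ]
wmouth [0.4683 0.3192 0.1073] [0.47   0.3167 0.11  ] [0.4662 0.3242 0.11  ]
```

```bash
python3 -m creep '[-28,-30,0,0,0,0,-28,-30,0,0,0,0,-28,-30,0,0,0,0,-28,-30,0,0,0,0,-28,-30,0,0,0,0]' 88; python3 -m creep '[-28,-30,0,0,0,0,-28,-30,0,0,0,0,-28,-30,0,0,0,0,-28,-30,0,0,0,0,-28,-30,0,0,0,0]'; python3 -m creep '[-28,-30,0,0,0,0,-28,-30,0,0,0,0,-28,-30,0,0,0,0,-28,-30,0,0,0,0,-28,-30,0,0,0,0]'
```

```text
clock: 2.22
tool_pos: [0.2459, 0.4323, 0.2368]
eef_rot: [0.114, 0.993, 0.006, -0.003]
contact_force: [1.6, 0.9, -0.4]
opening: 0.999
clock: 2.63
tool_pos: [0.3495, 0.2512, 0.2352]
eef_rot: [0.112, 0.994, 0.007, -0.002]
contact_force: [0.5, -0.0, -1.1]
opening: 0.995
clock: 3.05
tool_pos: [0.4537, 0.0704, 0.2338]
eef_rot: [0.112, 0.994, 0.008, 0.0]
contact_force: [1.0, 0.0, 0.1]
opening: 0.998
```

```bash
cat > w.py <<'E'
from plant import *
from h import *
import sys
def shot(n,f,names=()):
    p=snapshot(n);cv2.imwrite(f"pics/{f}.png",p["color"][:,:,::-1])
    K,E=p["intrinsics"],p["extrinsics"][:3]
    for t in names: print(n,t,[(d["xy"],round(d["score"],2)) for d in find_in(t,n)][:4])
    return p["color"],K,E
from scipy.spatial.transform import Rotation as Ro
def totool(target):
    s=get_state();R=Ro.from_quat(s["eef_rot"]).as_matrix()
    print("pos",s["tool_pos"].round(4),"delta tool mm",(R.T@(np.array(target)-s["tool_pos"])*1000).round(1),"R",R.round(3).tolist(),"F",s["contact_force"].round(1),"open",round(s["opening"]*88.1,1),"t",s["clock"])
    D=np.array([[np.cos(0),0,0],[0,-1,0],[0,0,-1]])
    y=R[:,1];
    # level error: rotation vec (tool axes) taking tool z to -world z
    e=np.cross([0,0,1],R.T@np.array([0,0,-1.]));print("tilt fix deg",np.degrees(e).round(2))
E
python3 - <<'E'
from w import *
c,K,E=shot("wrist","w1",("funnel","funnel_rim","flask"))
print("cam",(-E[:,:3].T@E[:,3]).round(3))
np.savez("w1.npz",K=K,E=E)
for z in(.092,.149): print(proj([[.4505,.0619,z],[.4537,.0769,z],[.4536,.0656,z]],K,E).round(0))
totool([.452,.067,.125])
E
```

```text
wrist funnel [([312.5, 241.2], 0.98), ([215.3, 353.5], 0.95), ([484.4, 199.3], 0.87), ([311.9, 179.3], 0.7)]
wrist funnel_rim [([484.2, 198.3], 0.95), ([215.8, 353.0], 0.9), ([412.8, 357.8], 0.26)]
wrist flask [([311.4, 181.3], 0.9), ([412.2, 356.5], 0.62), ([597.4, 150.0], 0.3)]
cam [0.38  0.086 0.378]
[[304. 217.]
 [325. 217.]
 [310. 220.]]
[[302. 241.]
 [327. 240.]
 [309. 244.]]
pos [0.4533 0.0711 0.2335] delta tool mm [ 1.000e-01 -6.100e+00  1.084e+02] R [[-0.974, 0.226, 0.002], [0.226, 0.974, 0.017], [0.002, 0.016, -1.0]] F [-0.7  0.2  0.2] open 88.0 t 3.25
tilt fix deg [ 0.94 -0.13  0.  ]
```

View pics/w1.png

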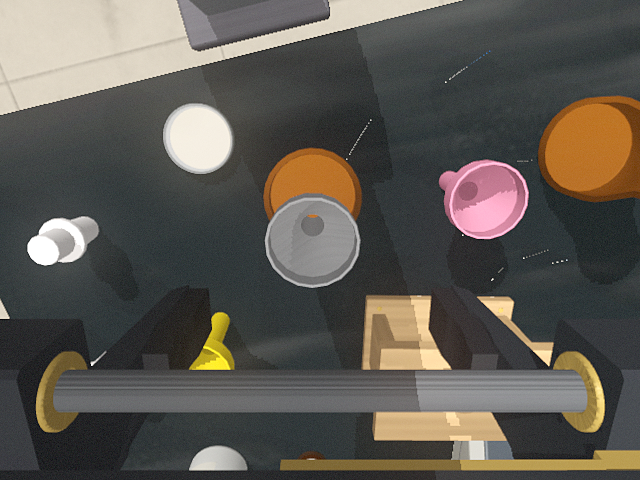

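```bash
python3 - <<'E'
from w import *
d=np.load("w1.npz");K,E=d["K"],d["E"]
print(onz((312.5,241),.149,K,E),onz((312.5,240),.149,K,E)) 
print("stop",onz((44,250),.067,K,E))
# rms joint: 3-view rim
from scipy.optimize import least_squares
f=lambda X:np.r_[(proj(X,K1,E1)-[300.3,263.6]).ravel(),(proj(X,K2,E2)-[372.8,231]).ravel(),(proj(X,K,E)-[312.5,241]).ravel(),(X[2]-.149)*1000]
r=least_squares(f,[.45,.07,.15]);print(r.x,r.fun.round(1))
E
python3 -m creep '[0,-3,20,0.94,0,0,0,0,20,0,0,0,0,0,0,0,0,0]'
```

```text
[0.45199555 0.06825138 0.149     ] [0.45138533 0.06839525 0.149     ]
stop [ 0.43559409 -0.15046044  0.067     ]
[0.45249578 0.06799092 0.1477261 ] [-1.7 -1.3  0.3 -1.7 -0.2  0.2 -1.3]
clock: 3.5
tool_pos: [0.4526, 0.0733, 0.1939]
eef_rot: [0.111, 0.994, 0.002, 0.001]
contact_force: [-0.5, -0.0, -0.7]
opening: 0.996
```

```bash
python3 -m creep '[-0.5,-5,10,0,0,0,0,0,10,0,0,0,0,0,0,0,0,0]'; python3 - <<'E'
from w import *
totool([.452,.068,.124])
E
```

```text
clock: 3.75
tool_pos: [0.4506, 0.0741, 0.1748]
eef_rot: [0.105, 0.994, 0.003, 0.0]
contact_force: [-0.3, 0.3, -0.4]
opening: 0.998
pos [0.4506 0.0741 0.1748] delta tool mm [-2.6 -6.  50.8] R [[-0.978, 0.21, 0.001], [0.21, 0.978, 0.006], [-0.0, 0.006, -1.0]] F [-0.3  0.3 -0.4] open 88.0 t 3.75
tilt fix deg [ 0.35  0.01 -0.  ]
```

```bash
python3 -m creep '[-2,-6,10,0.3,0,0,-2,-6,10,0,0,0]'; python3 - <<'E'
from w import *
totool([.452,.068,.124])
E
```

```text
clock: 3.92
tool_pos: [0.4531, 0.0652, 0.1566]
eef_rot: [0.102, 0.995, 0.002, 0.002]
contact_force: [0.5, -0.7, -0.8]
opening: 0.999
pos [0.4531 0.0652 0.1566] delta tool mm [ 1.8  2.3 32.6] R [[-0.979, 0.203, 0.005], [0.203, 0.979, 0.003], [-0.004, 0.004, -1.0]] F [ 0.5 -0.7 -0.8] open 88.0 t 3.9167
tilt fix deg [ 0.25  0.24 -0.  ]
```

```bash
python3 -m creep '[0.5,1,12,0.2,0.2,0,0.5,1,12,0,0,0,0,0,6,0,0,0]'; python3 - <<'E'
from w import *
totool([.452,.068,.124])
shot("wrist","w2")
E
```

```text
clock: 4.17
tool_pos: [0.4536, 0.0676, 0.1265]
eef_rot: [0.101, 0.995, 0.0, 0.002]
contact_force: [0.0, 0.2, 0.6]
opening: 0.998
pos [0.4536 0.0676 0.1265] delta tool mm [1.6 0.1 2.5] R [[-0.979, 0.201, 0.004], [0.201, 0.98, 0.0], [-0.004, 0.001, -1.0]] F [0.  0.2 0.6] open 87.9 t 4.1667
tilt fix deg [ 0.06  0.21 -0.  ]
```

View pics/w2.png

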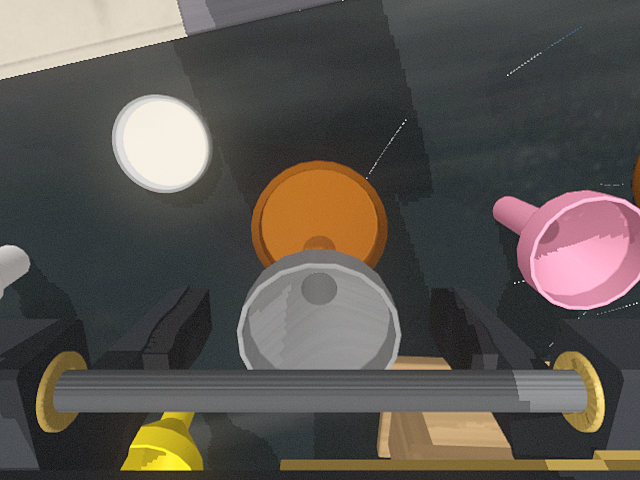

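```bash
python3 -m creep '[1,0,2,0,0.2,0,0,0,0,0,0,0,0,0,0,0,0,0,0,0,0,0,0,0,0,0,0,0,0,0]' 50 15;python3 -m creep '[0,0,0,0,0,0,0,0,0,0,0,0]' 50 25
```

```text
clock: 4.63
tool_pos: [0.4528, 0.0681, 0.1253]
eef_rot: [0.1, 0.995, 0.0, 0.0]
contact_force: [-0.5, -1.9, -0.1]
opening: 0.651
clock: 4.8
tool_pos: [0.4528, 0.0675, 0.1258]
eef_rot: [0.101, 0.995, 0.0, 0.0]
contact_force: [-0.1, 0.7, -0.8]
opening: 0.644
```

```bash
python3 -m creep '[0,0,-8,0,0,0,0,0,-15,0,0,0,0,0,-18,0,0,0,0,0,-18,0,0,0,0,0,-18,0,0,0]'; python3 -m creep '[0,0,-18,0,0,0,0,0,-10,0,0,0]';python3 - <<'E'
from w import *
c,K,E=shot("scene","s3",("funnel","flask"))
c2,K,E=shot("side","d3",("stand_hole",))
cv2.imwrite("pics/s3d3.png",np.hstack([cv2.resize(c[150:370,200:400],(400,440)),cv2.resize(c2[130:350,220:420],(400,440))])[:,:,::-1])
totool([.625,.155,.21])
E
```

```text
clock: 5.22
tool_pos: [0.4503, 0.0677, 0.2047]
eef_rot: [0.1, 0.995, -0.001, -0.003]
contact_force: [0.6, -0.2, -1.9]
opening: 0.648
clock: 5.38
tool_pos: [0.4506, 0.0681, 0.2364]
eef_rot: [0.1, 0.995, -0.0, -0.002]
contact_force: [0.4, -0.7, -0.1]
opening: 0.65
scene funnel [([294.1, 238.3], 0.97), ([262.6, 257.4], 0.61), ([321.6, 244.4], 0.18)]
scene flask [([302.5, 298.8], 0.91)]
side stand_hole [([287.2, 297.0], 0.83), ([309.0, 213.9], 0.68)]
pos [0.4496 0.0676 0.2336] delta tool mm [-154.7  120.6   22.2] R [[-0.98, 0.199, -0.008], [0.199, 0.98, -0.001], [0.007, -0.002, -1.0]] F [ 0.8  0.3 -0.7] open 57.0 t 5.6333
tilt fix deg [-0.14 -0.42  0.  ]
```

View pics/s3d3.png

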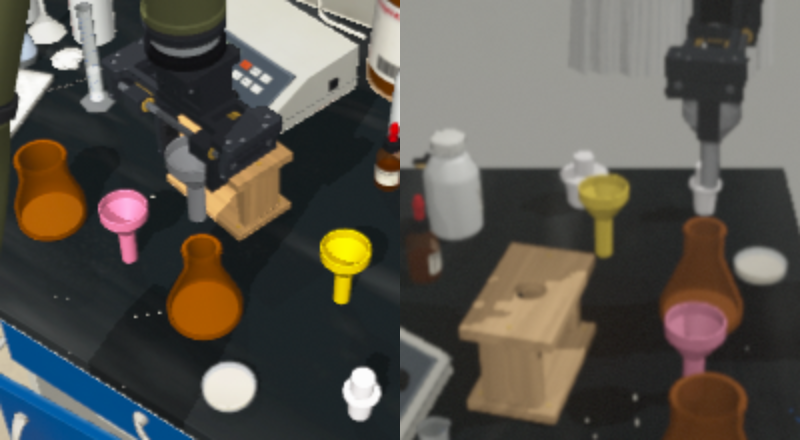

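```bash
python3 -m creep '[-19,30,0,0,0,0,-19,30,0,0,-0.2,0,-19,30,0,0,0,0,-19,30,0,0,0,0,-10,20,0,0,0,0]';python3 - <<'E'
from w import *
c,K,E=shot("wrist","w4",("stand_hole","stand"))
np.savez("w4.npz",K=K,E=E)
totool([.6255,.1555,.21])
print(proj([[.6255,.1555,.1]],K,E))
E
```

```text
clock: 6.05
tool_pos: [0.5576, 0.1827, 0.2244]
eef_rot: [0.104, 0.994, -0.008, -0.011]
contact_force: [1.1, 0.2, -1.0]
opening: 0.646
wrist stand_hole [([291.4, 254.0], 0.84), ([493.5, 55.2], 0.42)]
wrist stand [([286.7, 255.1], 0.85)]
pos [0.5556 0.1819 0.224 ] delta tool mm [-74.1 -11.3  12.6] R [[-0.978, 0.205, -0.025], [0.206, 0.979, -0.015], [0.021, -0.019, -1.0]] F [-0.9 -0.8 -0.7] open 57.2 t 6.2
tilt fix deg [-1.12 -1.22  0.  ]
[[305.35775152 321.56150881]]
```

View pics/w4.png

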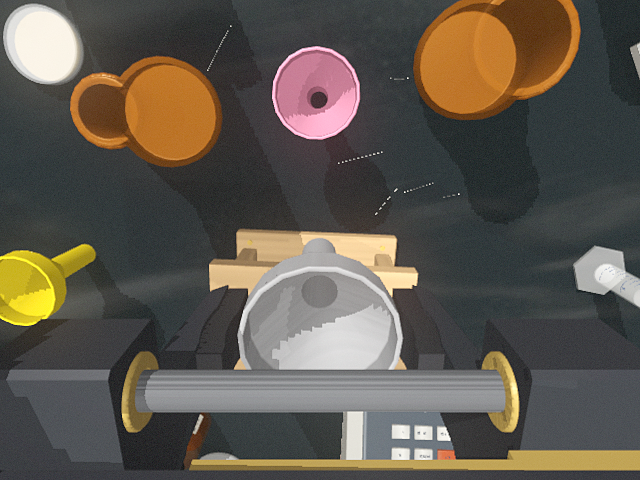

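```bash
python3 - <<'E'
import cv2
a=cv2.imread("pics/w4.png")
cv2.imwrite("pics/w4c.png",cv2.resize(a[220:310,195:435],None,fx=3.3,fy=3.3,interpolation=2))
E
```

```text
(no output)
```

View pics/w4c.png

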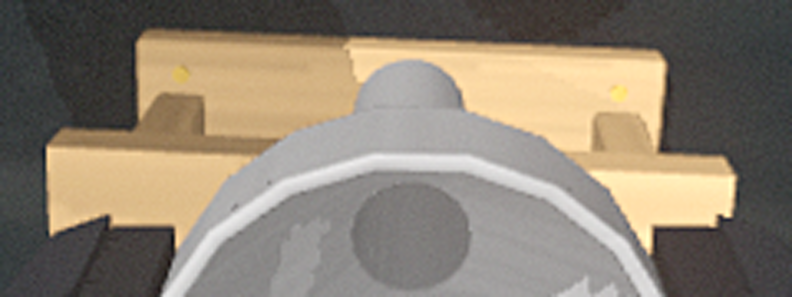

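```bash
python3 - <<'E'
from h import *
d=np.load("w4.npz");K,E=d["K"],d["E"]
A=onz((209.2,264.8),.1,K,E);B=onz((418,272.5),.1,K,E)
u=(B-A);L=np.linalg.norm(u);u/=L;n=np.array([u[1],-u[0],0])
print(A,B,L,(A+B)/2+.045*n,np.degrees(np.arctan2(u[1],u[0])))
# also foot corners z=? foot top edge ~ near; scene corners of top board
sc=lambda x,y:(250+x/3.5,195+y/3.5)
Q=[onz(sc(*p),.1,K1,E1) for p in((110,67),(200,12),(337,117),(245,168))]
print(np.round(Q,4),np.mean(Q,0))
E
```

```text
[0.5678279  0.09782272 0.1       ] [0.60364009 0.24267507 0.1       ] 0.14921365915943258 [0.62941871 0.15944863 0.1       ] 76.11310185364161
[[0.5975 0.2325 0.1   ]
 [0.6852 0.2146 0.1   ]
 [0.6449 0.0662 0.1   ]
 [0.5665 0.0911 0.1   ]] [0.62352153 0.15109758 0.1       ]
```

```bash
python3 -m creep '[-25,-6,0,-0.8,-0.8,0,-25,-4,0,-0.4,-0.6,0,-22,-3,0,0,0,0,-3,-3,0,0,0,0]';python3 - <<'E'
from w import *
c,K,E=shot("scene","s5")
c2,K,E=shot("side","d5")
cv2.imwrite("pics/s5d5.png",np.hstack([cv2.resize(c[150:300,250:400],(400,400)),cv2.resize(c2[190:340,210:360],(400,400))])[:,:,::-1])
totool([.6275,.157,.185])
E
```

```text
clock: 6.53
tool_pos: [0.6211, 0.1472, 0.2186]
eef_rot: [0.101, 0.995, -0.003, -0.004]
contact_force: [0.2, -1.0, -1.5]
opening: 0.644
pos [0.6181 0.1479 0.2185] delta tool mm [-7.7 11.1 33.3] R [[-0.98, 0.2, -0.012], [0.2, 0.98, -0.006], [0.011, -0.008, -1.0]] F [ 0.4 -0.1  0.5] open 56.9 t 6.6333
tilt fix deg [-0.45 -0.61  0.  ]
```

View pics/s5d5.png

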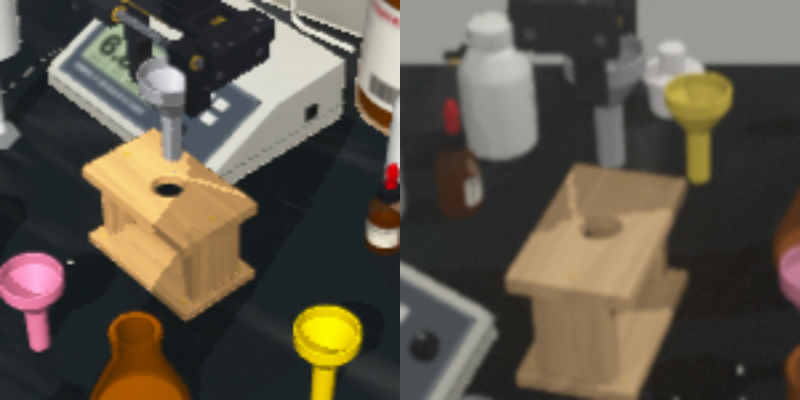

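```bash
python3 -m creep '[-6,8,8,-0.4,-0.5,0,-3,4,10,0,0,0,0,1,10,0,0,0,0,0,2,0,0,0]';python3 - <<'E'
from w import *
totool([.6275,.157,.175])
c,K,E=shot("scene","s6")
c2,K,E=shot("side","d6")
cv2.imwrite("pics/s6d6.png",np.hstack([cv2.resize(c[180:260,270:350],(400,400),interpolation=2),cv2.resize(c2[220:320,240:340],(400,400),interpolation=2)])[:,:,::-1])
E
```

```text
clock: 6.97
tool_pos: [0.6255, 0.1613, 0.1853]
eef_rot: [0.099, 0.995, -0.0, -0.003]
contact_force: [-0.6, -0.2, -1.0]
opening: 0.643
pos [0.6255 0.1613 0.1853] delta tool mm [-2.9 -3.8 10.3] R [[-0.98, 0.197, -0.006], [0.197, 0.98, 0.0], [0.006, -0.001, -1.0]] F [-0.6 -0.2 -1. ] open 56.7 t 6.9667
tilt fix deg [-0.04 -0.34  0.  ]
```

View pics/s6d6.png

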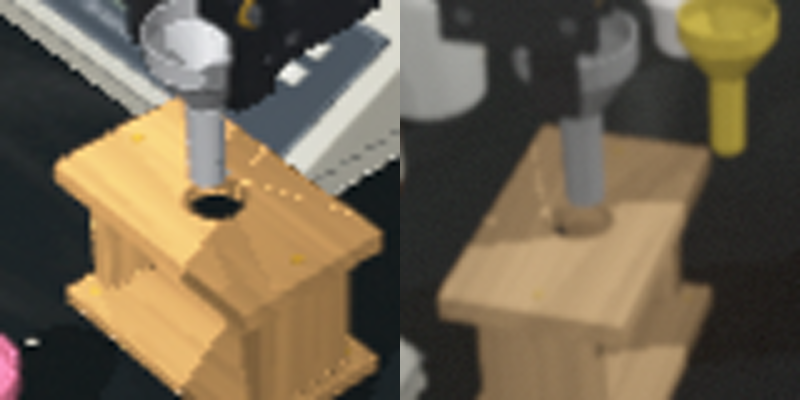

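```bash
python3 -m creep '[-3,-4,6,0,-0.3,0,-1,-2,6,0,0,0,0,0,4,0,0,0]';python3 - <<'E'
from w import *
totool([.6275,.157,.13])
c,K,E=shot("scene","s7")
c2,K,E=shot("side","d7")
cv2.imwrite("pics/s7d7.png",np.hstack([cv2.resize(c[180:260,270:350],(400,400),interpolation=2),cv2.resize(c2[220:320,240:340],(400,400),interpolation=2)])[:,:,::-1])
E
```

```text
clock: 7.32
tool_pos: [0.6294, 0.1548, 0.1705]
eef_rot: [0.099, 0.995, 0.0, 0.002]
contact_force: [-0.4, -0.0, -0.9]
opening: 0.647
pos [0.6294 0.1548 0.1705] delta tool mm [ 2.5  1.7 40.5] R [[-0.981, 0.196, 0.003], [0.196, 0.981, 0.0], [-0.003, 0.001, -1.0]] F [-0.4 -0.  -0.9] open 57.0 t 7.3167
tilt fix deg [ 0.05  0.19 -0.  ]
```

View pics/s7d7.png

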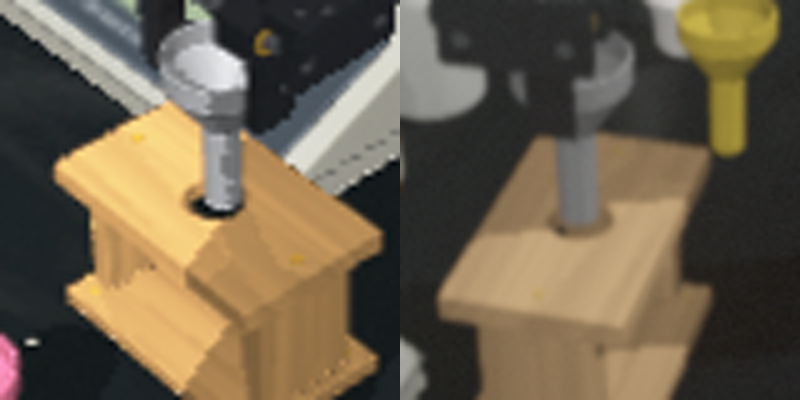

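```bash
python3 -m creep '[2,2,7,0,0.1,0,0.5,0,8,0,0,0,0,0,6,0,0,0]';python3 - <<'E'
from w import *
totool([.6275,.157,.111])
E
```

```text
clock: 7.67
tool_pos: [0.6279, 0.158, 0.1493]
eef_rot: [0.099, 0.995, 0.001, 0.002]
contact_force: [-1.0, 0.5, -0.7]
opening: 0.644
pos [0.6279 0.158  0.1493] delta tool mm [ 0.4 -1.1 38.3] R [[-0.98, 0.197, 0.004], [0.197, 0.98, 0.002], [-0.003, 0.002, -1.0]] F [-1.   0.5 -0.7] open 56.8 t 7.6667
tilt fix deg [ 0.14  0.18 -0.  ]
```

```bash
python3 -m creep '[0.5,-1,10,0,0.2,0,0,0,9,0,0,0,0,0,7,0,0,0,0,0,3,0,0,0]';python3 -m creep '[0,0,3,0,0,0]';python3 - <<'E'
from w import *
totool([.6275,.157,.111])
E
```

```text
clock: 8.0
tool_pos: [0.6262, 0.1572, 0.1157]
eef_rot: [0.099, 0.995, 0.001, -0.001]
contact_force: [-0.6, 0.5, -0.6]
opening: 0.647
clock: 8.08
tool_pos: [0.6268, 0.1575, 0.1122]
eef_rot: [0.099, 0.995, 0.001, -0.001]
contact_force: [1.1, 2.0, 6.4]
opening: 0.65
pos [0.6268 0.1575 0.1122] delta tool mm [-0.8 -0.4  1.2] R [[-0.981, 0.196, -0.002], [0.196, 0.981, 0.003], [0.002, 0.002, -1.0]] F [1.1 2.  6.4] open 57.3 t 8.0833
tilt fix deg [ 0.14 -0.12  0.  ]
```

```bash
python3 -m creep '[0,0,1.5,0,0,0]' 50 8;python3 -m creep '[0,0,0,0,0,0]' 50 3;python3 -m creep '[0,0,0,0,0,0,0,0,0,0,0,0,0,0,0,0,0,0]' 88;python3 - <<'E'
from w import *
totool([.6275,.157,.111])
c,K,E=shot("scene","s8")
c2,K,E=shot("side","d8")
cv2.imwrite("pics/s8d8.png",np.hstack([cv2.resize(c[180:260,270:350],(400,400),interpolation=2),cv2.resize(c2[220:320,240:340],(400,400),interpolation=2)])[:,:,::-1])
E
```

```text
clock: 8.17
tool_pos: [0.6277, 0.1582, 0.1108]
eef_rot: [0.099, 0.995, 0.002, 0.0]
contact_force: [0.7, 0.3, 3.8]
opening: 0.654
clock: 8.25
tool_pos: [0.6281, 0.1586, 0.1108]
eef_rot: [0.099, 0.995, 0.002, 0.0]
contact_force: [0.8, 0.2, -0.1]
opening: 0.656
clock: 8.5
tool_pos: [0.6279, 0.1582, 0.1113]
eef_rot: [0.099, 0.995, 0.002, 0.0]
contact_force: [-0.0, 0.4, 0.9]
opening: 0.86
pos [0.6279 0.1582 0.1113] delta tool mm [ 0.1 -1.2  0.3] R [[-0.981, 0.196, 0.001], [0.196, 0.981, 0.004], [-0.0, 0.004, -1.0]] F [-0.   0.4  0.9] open 75.7 t 8.5
tilt fix deg [ 0.22  0.   -0.  ]
```

View pics/s8d8.png

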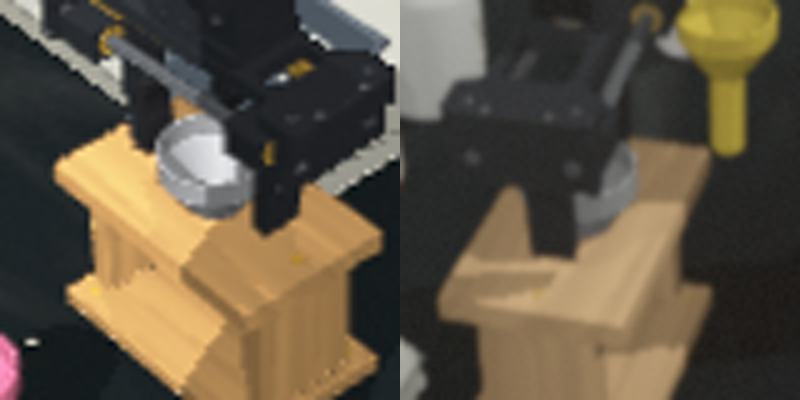

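```bash
python3 -m creep '[0,0,-8,0,0,0,0,0,-25,0,0,0,0,0,-30,0,0,0,0,0,-25,0,0,0,0,0,-12,0,0,0]' 88; python3 -m creep '[14,-38,0,0,0,0,14,-38,0,0,0,0,14,-38,0,0,0,0,14,-38,0,0,0,0,14,-38,0,0,0,0]'; python3 -m creep '[14,-38,0,0,0,0,14,-38,0,0,0,0,14,-30,0,0,0,0,8,-10,0,0,0,0]'; python3 - <<'E'
from w import *
totool([.435,-.152,.11])
c,K,E=shot("wrist","w9",("stopper","wide_stopper"))
np.savez("w9.npz",K=K,E=E)
print(proj([[.435,-.152,.067]],K,E))
E
```

```text
clock: 9.02
tool_pos: [0.6248, 0.1566, 0.2131]
eef_rot: [0.098, 0.995, -0.0, -0.004]
contact_force: [0.2, -0.5, -0.1]
opening: 0.994
clock: 9.43
tool_pos: [0.524, -0.0081, 0.2204]
eef_rot: [0.09, 0.996, 0.008, 0.006]
contact_force: [0.2, -0.5, 0.1]
opening: 1.0
clock: 9.77
tool_pos: [0.4472, -0.1235, 0.2208]
eef_rot: [0.094, 0.996, 0.005, 0.006]
contact_force: [-0.5, 0.0, -0.2]
opening: 1.003
pos [ 0.4472 -0.1235  0.2208] delta tool mm [  7.9 -31.4 110.3] R [[-0.982, 0.188, 0.014], [0.188, 0.982, 0.008], [-0.012, 0.011, -1.0]] F [-0.5  0.  -0.2] open 88.3 t 9.7667
tilt fix deg [ 0.6   0.69 -0.  ]
wrist stopper [([277.2, 196.2], 0.56)]
wrist wide_stopper [([285.2, 351.2], 0.75)]
[[276.85931916 203.52362465]]
```

View pics/w9.png

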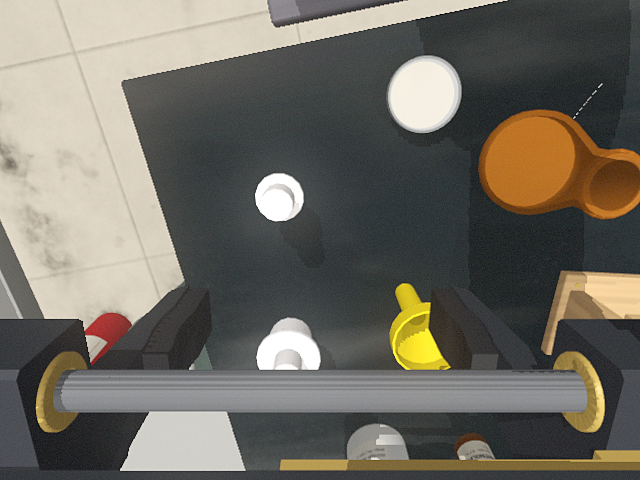

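```bash
python3 - <<'E'
from h import *
d=np.load("w9.npz");print(onz((279,202),.067,d["K"],d["E"]))
E
python3 -m creep '[7,-22,25,0.5,0.5,0,2,-8,30,0.2,0.2,0,0,-2,25,0,0,0,0,0,5,0,0,0]'; python3 - <<'E'
from w import *
totool([.435,-.151,.046])
c,K,E=shot("wrist","w10",("stopper",))
np.savez("w10.npz",K=K,E=E)
print(proj([[.435,-.151,.067]],K,E))
E
```

```text
[ 0.43416108 -0.15015913  0.067     ]
clock: 10.25
tool_pos: [0.4466, -0.145, 0.1375]
eef_rot: [0.088, 0.996, 0.002, 0.011]
contact_force: [-0.6, -0.1, 0.4]
opening: 0.999
pos [ 0.4466 -0.145   0.1375] delta tool mm [12.3 -8.4 91.2] R [[-0.984, 0.175, 0.021], [0.175, 0.984, 0.001], [-0.021, 0.005, -1.0]] F [-0.6 -0.1  0.4] open 88.0 t 10.25
tilt fix deg [ 0.3   1.18 -0.  ]
wrist stopper [([301.0, 223.3], 0.74), ([606.4, 177.2], 0.47)]
[[304.00137307 230.61236284]]
```

View pics/w10.png

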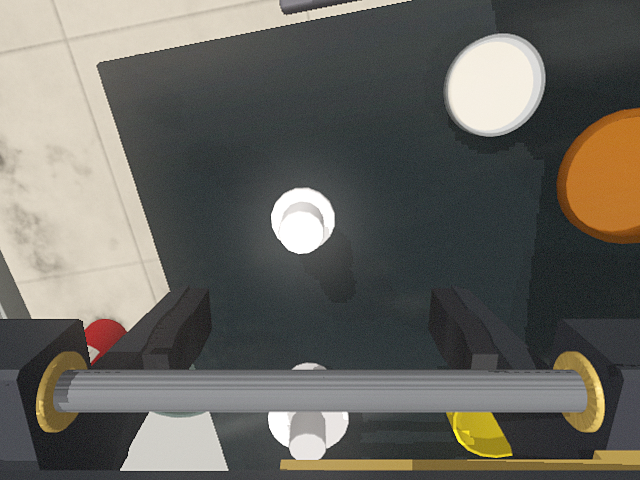

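```bash
python3 -m creep '[7,-6,10,0.3,1,0,6,-4,12,0,0.6,0,2,-2,12,0,0,0,0,0,5,0,0,0]'; python3 - <<'E'
from w import *
totool([.436,-.1515,.046])
E
```

```text
clock: 10.68
tool_pos: [0.436, -0.1519, 0.1028]
eef_rot: [0.085, 0.996, 0.0, 0.002]
contact_force: [0.1, 0.2, -0.2]
opening: 1.003
pos [ 0.436  -0.1519  0.1028] delta tool mm [ 0.3  0.3 56.8] R [[-0.986, 0.169, 0.004], [0.169, 0.986, 0.0], [-0.004, 0.001, -1.0]] F [ 0.1  0.2 -0.2] open 88.3 t 10.6833
tilt fix deg [ 0.05  0.21 -0.  ]
```

```bash
python3 -m creep '[0,0,15,0,0.2,0,0,0,15,0,0,0,0,0,12,0,0,0,0,0,5,0,0,0]'; python3 - <<'E'
from w import *
totool([.436,-.1515,.046])
c,K,E=shot("wrist","w11")
E
```

```text
clock: 11.02
tool_pos: [0.4404, -0.1513, 0.0569]
eef_rot: [0.083, 0.997, 0.0, 0.004]
contact_force: [-0.3, -0.4, 0.1]
opening: 0.998
pos [ 0.4404 -0.1513  0.0569] delta tool mm [ 4.4 -0.9 10.9] R [[-0.986, 0.166, 0.008], [0.166, 0.986, -0.0], [-0.008, 0.001, -1.0]] F [-0.3 -0.4  0.1] open 88.0 t 11.0167
tilt fix deg [ 0.05  0.44 -0.  ]
```

View pics/w11.png

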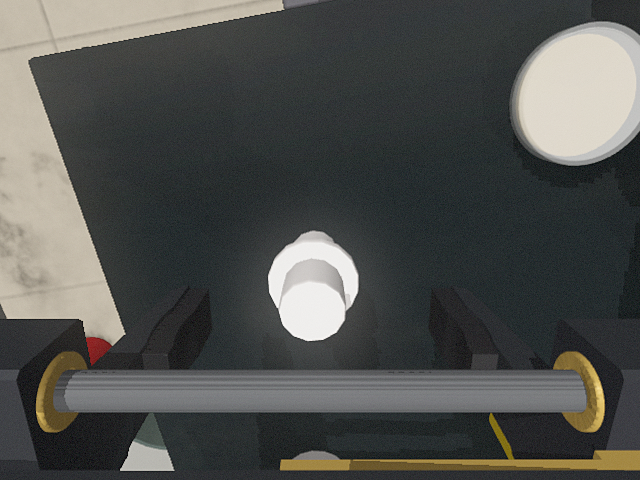

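```bash
python3 -m creep '[4,-1,5,0,0.4,0,2,0,5,0,0,0,0,0,2,0,0,0]'; python3 - <<'E'
from w import *
totool([.436,-.1515,.046])
E
```

```text
clock: 11.32
tool_pos: [0.4354, -0.151, 0.0455]
eef_rot: [0.083, 0.997, 0.0, 0.002]
contact_force: [0.3, 0.1, 0.0]
opening: 1.0
pos [ 0.4354 -0.151   0.0455] delta tool mm [-0.6 -0.4 -0.5] R [[-0.986, 0.165, 0.003], [0.166, 0.986, 0.001], [-0.003, 0.001, -1.0]] F [0.3 0.1 0. ] open 88.1 t 11.3167
tilt fix deg [ 0.07  0.17 -0.  ]
```

Close in two stages.

```bash
python3 -m creep '[0,0,0,0,0,0,0,0,0,0,0,0,0,0,0,0,0,0,0,0,0,0,0,0]' 34 10; python3 -m creep '[0,0,0,0,0,0,0,0,0,0,0,0,0,0,0,0,0,0]' 18 10;python3 -m creep '[0,0,0,0,0,0,0,0,0,0,0,0]' 18 35; python3 - <<'E'
from w import *
totool([.436,-.1515,.046])
E
```

```text
clock: 11.65
tool_pos: [0.4357, -0.1512, 0.0462]
eef_rot: [0.083, 0.997, 0.0, 0.002]
contact_force: [0.1, -0.2, 0.3]
opening: 0.72
clock: 11.9
tool_pos: [0.436, -0.1513, 0.0467]
eef_rot: [0.083, 0.997, 0.0, 0.003]
contact_force: [0.2, -0.7, -0.5]
opening: 0.488
clock: 12.07
tool_pos: [0.4361, -0.1514, 0.0468]
eef_rot: [0.083, 0.997, 0.0, 0.003]
contact_force: [0.3, -0.4, -0.3]
opening: 0.341
pos [ 0.4361 -0.1514  0.0468] delta tool mm [ 0.1 -0.1  0.8] R [[-0.986, 0.166, 0.005], [0.166, 0.986, 0.0], [-0.005, 0.001, -1.0]] F [ 0.3 -0.4 -0.3] open 30.1 t 12.0667
tilt fix deg [ 0.06  0.3  -0.  ]
```

```bash
python3 -m creep '[0,0,0.8,0,0.3,0,0,0,0,0,0,0,0,0,0,0,0,0]' 18 10;python3 -m creep '[0,0,0,0,0,0]' 18 35; python3 - <<'E'
from w import *
totool([.436,-.1515,.046])
E
```

```text
clock: 12.32
tool_pos: [0.4362, -0.1518, 0.0463]
eef_rot: [0.084, 0.997, 0.0, -0.0]
contact_force: [0.5, 0.0, 1.0]
opening: 0.289
clock: 12.4
tool_pos: [0.4361, -0.1518, 0.0463]
eef_rot: [0.084, 0.997, 0.0, -0.0]
contact_force: [0.4, 1.3, 1.8]
opening: 0.279
pos [ 0.4361 -0.1518  0.0463] delta tool mm [0.2 0.3 0.3] R [[-0.986, 0.166, -0.0], [0.166, 0.986, 0.0], [0.0, 0.0, -1.0]] F [0.4 1.3 1.8] open 24.6 t 12.4
tilt fix deg [ 0.03 -0.01  0.  ]
```

```bash
python3 -m creep '[0,0,-10,0,0,0,0,0,-25,0,0,0,0,0,-35,0,0,0,0,0,-35,0,0,0,0,0,-30,0,0,0]'; python3 -m creep '[0,0,-20,0,0,0,0,30,-5,0,0,0,0,35,0,0,0,0,0,35,0,0,0,0,0,25,0,0,0,0]'; python3 - <<'E'
from w import *
totool([.4525,.068,.185])
c,K,E=shot("wrist","w12",("flask_mouth","flask"))
np.savez("w12.npz",K=K,E=E)
print(proj([[.4525,.068,.115]],K,E))
c,K,E=shot("scene","s12",("flask_mouth",))
c2,K,E=shot("side","d12",("flask_mouth",))
cv2.imwrite("pics/s12c.png",np.hstack([cv2.resize(c[230:330,250:350],(400,400),interpolation=2),cv2.resize(c2[200:300,320:420],(400,400),interpolation=2)])[:,:,::-1])
E
```

```text
clock: 12.82
tool_pos: [0.4323, -0.1498, 0.1798]
eef_rot: [0.082, 0.997, 0.001, -0.008]
contact_force: [0.8, -0.7, -1.0]
opening: 0.285
clock: 13.23
tool_pos: [0.4559, -0.0321, 0.2123]
eef_rot: [0.092, 0.996, -0.001, -0.003]
contact_force: [0.1, 0.0, -0.4]
opening: 0.284
pos [ 0.4559 -0.0321  0.2123] delta tool mm [21.5 97.9 27.2] R [[-0.983, 0.183, -0.005], [0.183, 0.983, -0.002], [0.005, -0.003, -1.0]] F [ 0.1  0.  -0.4] open 25.0 t 13.2333
tilt fix deg [-0.15 -0.29  0.  ]
wrist flask_mouth [([443.9, 183.2], 0.94)]
wrist flask [([441.8, 185.1], 0.94)]
[[479.21033974 203.12463975]]
scene flask_mouth [([301.1, 300.7], 0.57)]
side flask_mouth [([372.9, 268.8], 0.56)]
```

View pics/w12.png

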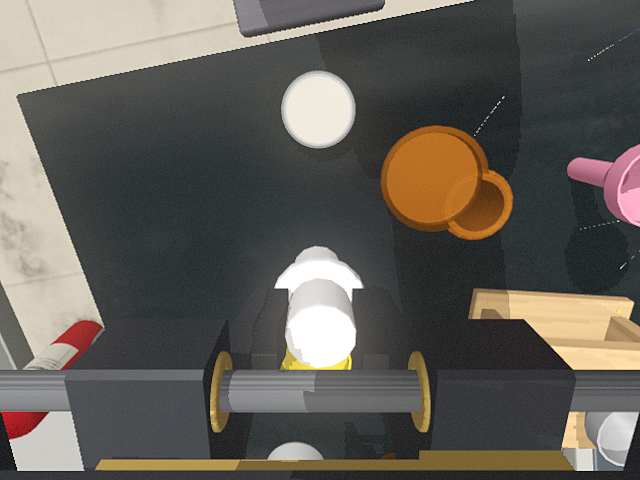

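View pics/s12c.png

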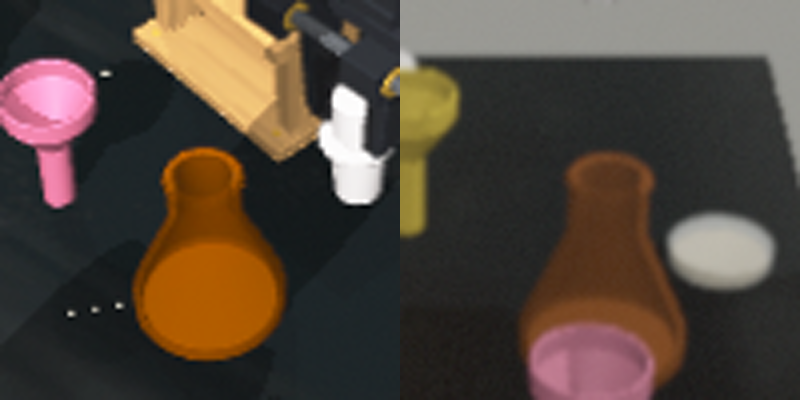

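```bash
python3 - <<'E'
from h import *
d=np.load("w12.npz");K,E=d["K"],d["E"]
print(onz((320,337),.2123+.0207,K,E), onz((479.5,204.5),.115,K,E))
E
python3 -m creep '[11,35,0,0,-0.2,0,7,30,0,0,-0.1,0,4,20,4,0,0,0,1,6,6,0,0,0]'; python3 - <<'E'
from w import *
totool([.453,.068,.17])
E
```

```text
[ 0.45583656 -0.03137872  0.233     ] [0.45339527 0.06811143 0.115     ]
clock: 13.92
tool_pos: [0.4503, 0.0502, 0.2005]
eef_rot: [0.104, 0.995, -0.004, -0.001]
contact_force: [0.6, 0.7, -0.7]
opening: 0.283
pos [0.4503 0.0502 0.2005] delta tool mm [ 1.1 18.2 30.3] R [[-0.978, 0.208, -0.002], [0.208, 0.978, -0.008], [0.001, -0.009, -1.0]] F [ 0.6  0.7 -0.7] open 24.9 t 13.9167
tilt fix deg [-0.5  -0.03  0.  ]
```

Stopper axis coincides with TCP.

```bash
python3 -m creep '[1,13,4,-0.4,0,0,0,7,6,-0.2,0,0,0,2,5,0,0,0]'; python3 - <<'E'
from w import *
totool([.453,.068,.125])
c,K,E=shot("scene","s13")
c2,K,E=shot("side","d13")
cv2.imwrite("pics/s13c.png",np.hstack([cv2.resize(c[210:310,250:350],(400,400),interpolation=2),cv2.resize(c2[190:290,320:420],(400,400),interpolation=2)])[:,:,::-1])
E
```

```text
clock: 14.17
tool_pos: [0.4539, 0.0696, 0.1836]
eef_rot: [0.106, 0.994, -0.0, -0.001]
contact_force: [-0.1, 0.2, -0.9]
opening: 0.284
pos [0.4539 0.0696 0.1836] delta tool mm [ 0.5 -1.7 58.6] R [[-0.978, 0.211, -0.001], [0.211, 0.978, -0.0], [0.001, -0.0, -1.0]] F [-0.1  0.2 -0.9] open 25.1 t 14.1667
tilt fix deg [-0.02 -0.07  0.  ]
```

View pics/s13c.png

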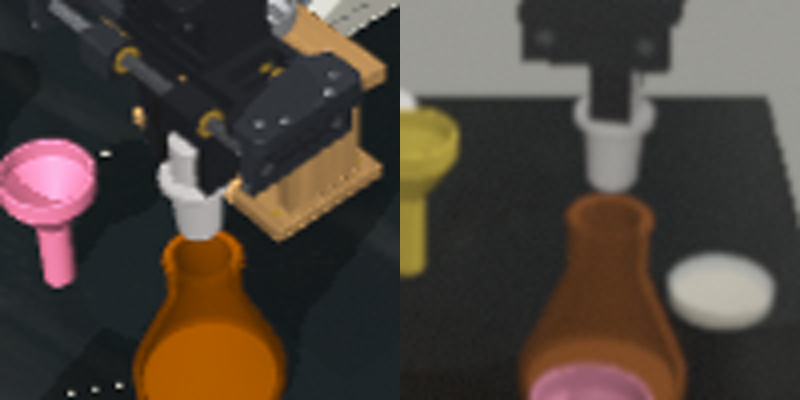

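```bash
python3 -m creep '[0.5,-1.7,6,0,0,0,0,-0.5,7,0,0,0,0,0,6,0,0,0]'; python3 - <<'E'
from w import *
totool([.453,.068,.125])
E
```

```text
clock: 14.52
tool_pos: [0.4528, 0.0632, 0.1634]
eef_rot: [0.109, 0.994, -0.001, -0.001]
contact_force: [-0.1, -0.8, -1.3]
opening: 0.285
pos [0.4528 0.0632 0.1634] delta tool mm [ 0.8  4.8 38.4] R [[-0.976, 0.216, -0.002], [0.216, 0.976, -0.003], [0.001, -0.003, -1.0]] F [-0.1 -0.8 -1.3] open 25.1 t 14.5167
tilt fix deg [-0.17 -0.07  0.  ]
```

```bash
python3 -m creep '[0.5,4,-1,-0.1,0,0,0,2,0,0,0,0]'; python3 - <<'E'
from w import *
totool([.453,.068,.125])
E
```

```text
clock: 14.68
tool_pos: [0.4526, 0.0675, 0.1628]
eef_rot: [0.11, 0.994, -0.002, -0.002]
contact_force: [0.4, -0.6, -0.2]
opening: 0.284
pos [0.4526 0.0675 0.1628] delta tool mm [-0.5  0.7 37.8] R [[-0.976, 0.219, -0.005], [0.219, 0.976, -0.003], [0.004, -0.004, -1.0]] F [ 0.4 -0.6 -0.2] open 25.0 t 14.6833
tilt fix deg [-0.21 -0.23  0.  ]
```

```bash
python3 -m creep '[-0.3,0.5,7,-0.2,-0.2,0,0,0,6,0,0,0]'; python3 - <<'E'
from w import *
totool([.453,.068,.125])
c,K,E=shot("scene","s14")
c2,K,E=shot("side","d14")
cv2.imwrite("pics/s14c.png",np.hstack([cv2.resize(c[210:310,250:350],(400,400),interpolation=2),cv2.resize(c2[190:290,320:420],(400,400),interpolation=2)])[:,:,::-1])
E
```

```text
clock: 14.85
tool_pos: [0.454, 0.0687, 0.1503]
eef_rot: [0.11, 0.994, 0.001, 0.001]
contact_force: [-0.7, 0.1, -0.4]
opening: 0.283
pos [0.454  0.0687 0.1503] delta tool mm [ 0.8 -0.9 25.3] R [[-0.976, 0.219, 0.002], [0.219, 0.976, 0.001], [-0.002, 0.001, -1.0]] F [-0.7  0.1 -0.4] open 25.0 t 14.85
tilt fix deg [ 0.08  0.11 -0.  ]
```

View pics/s14c.png

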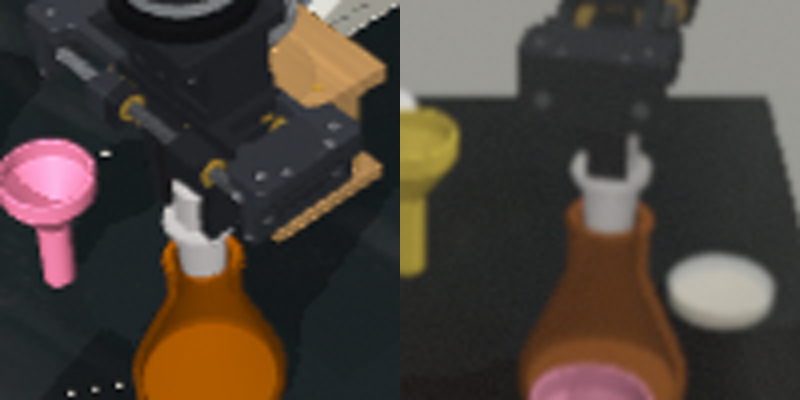

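In the neck, no contact. Continue down.

```bash
python3 -m creep '[0.5,-0.6,7,0.1,0.1,0,0,0,6,0,0,0,0,0,4,0,0,0]'; python3 - <<'E'
from w import *
totool([.453,.068,.125])
E
```

```text
clock: 15.2
tool_pos: [0.4537, 0.0685, 0.1325]
eef_rot: [0.11, 0.994, -0.0, 0.0]
contact_force: [0.3, -0.1, -0.8]
opening: 0.286
pos [0.4537 0.0685 0.1325] delta tool mm [ 0.6 -0.6  7.5] R [[-0.976, 0.218, 0.0], [0.218, 0.976, -0.0], [-0.0, -0.0, -1.0]] F [ 0.3 -0.1 -0.8] open 25.2 t 15.2
tilt fix deg [-0.02  0.03  0.  ]
```

```bash
python3 -m creep '[0.2,-0.3,4,0,0,0]'; python3 -m creep '[0,0,3,0,0,0]'; python3 -m creep '[0,0,2,0,0,0]'
```

```text
clock: 15.28
tool_pos: [0.4535, 0.0683, 0.128]
eef_rot: [0.11, 0.994, -0.0, 0.0]
contact_force: [0.5, -0.1, -0.7]
opening: 0.28
clock: 15.37
tool_pos: [0.4534, 0.068, 0.1247]
eef_rot: [0.11, 0.994, -0.001, 0.0]
contact_force: [-3.3, -4.4, 30.5]
opening: 0.283
clock: 15.45
tool_pos: [0.4534, 0.0676, 0.1242]
eef_rot: [0.11, 0.994, -0.001, 0.001]
contact_force: [-7.2, -1.2, 51.0]
opening: 0.283
```

```bash
python3 -m creep '[0,0,-0.5,0,0,0]';python3 -m creep '[0,0,0,0,0,0]' 18 12;python3 -m creep '[0,0,0,0,0,0]' 18 4;python3 -m creep '[0,0,0,0,0,0,0,0,0,0,0,0,0,0,0,0,0,0]' 40; python3 - <<'E'
from w import *
totool([.453,.068,.125])
c,K,E=shot("scene","s15")
c2,K,E=shot("side","d15")
cv2.imwrite("pics/s15c.png",np.hstack([cv2.resize(c[210:310,250:350],(400,400),interpolation=2),cv2.resize(c2[190:290,320:420],(400,400),interpolation=2)])[:,:,::-1])
E
```

```text
clock: 15.53
tool_pos: [0.4535, 0.0676, 0.1254]
eef_rot: [0.11, 0.994, -0.001, 0.001]
contact_force: [0.4, -0.6, -0.4]
opening: 0.279
clock: 15.62
tool_pos: [0.4536, 0.0676, 0.1258]
eef_rot: [0.11, 0.994, -0.001, 0.002]
contact_force: [-1.2, -0.1, 0.1]
opening: 0.292
clock: 15.7
tool_pos: [0.4537, 0.0677, 0.1258]
eef_rot: [0.11, 0.994, -0.001, 0.002]
contact_force: [0.3, -0.2, -2.1]
opening: 0.296
clock: 15.95
tool_pos: [0.4537, 0.0676, 0.1252]
eef_rot: [0.11, 0.994, -0.001, 0.002]
contact_force: [0.8, 0.1, 0.2]
opening: 0.45
pos [0.4537 0.0676 0.1252] delta tool mm [0.8 0.2 0.2] R [[-0.976, 0.218, 0.003], [0.218, 0.976, -0.003], [-0.003, -0.002, -1.0]] F [0.8 0.1 0.2] open 39.7 t 15.95
tilt fix deg [-0.11  0.19  0.  ]
```

View pics/s15c.png

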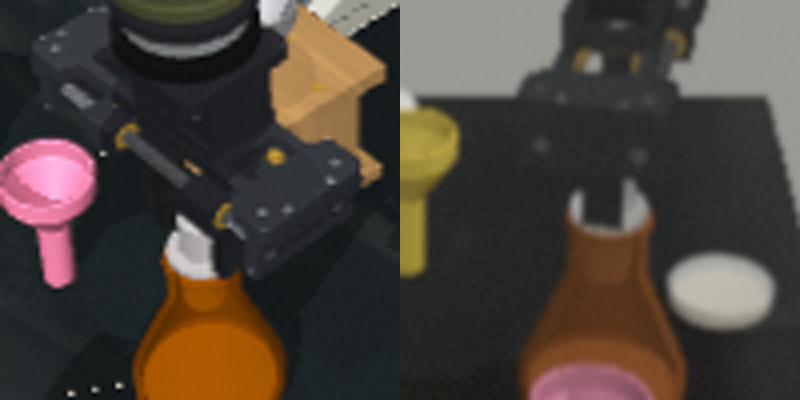

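```bash
python3 -m creep '[0,0,-15,0,0,0,0,0,-20,0,0,0,0,0,-25,0,0,0,0,0,-10,0,0,0]' 60;  python3 - <<'E'
from w import *
totool([.4535,.068,.15])
c,K,E=shot("scene","s16")
c2,K,E=shot("side","d16")
cv2.imwrite("pics/s16c.png",np.hstack([cv2.resize(c[210:310,250:350],(400,400),interpolation=2),cv2.resize(c2[190:290,320:420],(400,400),interpolation=2)])[:,:,::-1])
E
```

```text
clock: 16.38
tool_pos: [0.4512, 0.0676, 0.1946]
eef_rot: [0.109, 0.994, -0.003, -0.003]
contact_force: [0.5, 0.4, 0.1]
opening: 0.675
pos [0.4512 0.0676 0.1946] delta tool mm [-2.3  1.2 44.6] R [[-0.976, 0.217, -0.006], [0.217, 0.976, -0.005], [0.005, -0.006, -1.0]] F [0.5 0.4 0.1] open 59.5 t 16.3833
tilt fix deg [-0.33 -0.26  0.  ]
```

View pics/s16c.png

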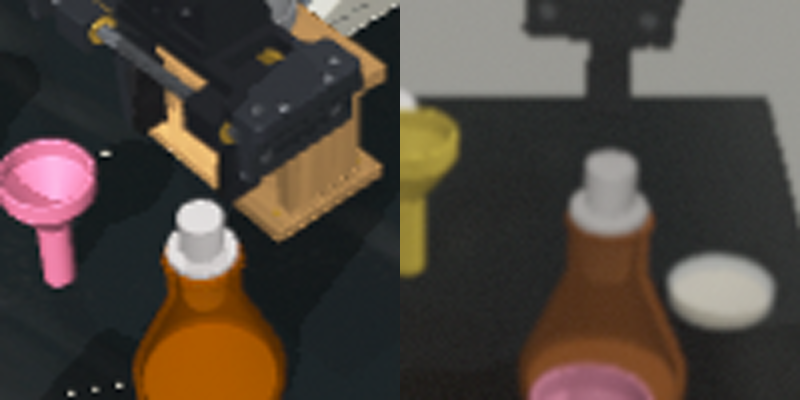

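```bash
python3 -m creep '[-1,1,6,-0.3,-0.3,0,-1,0,6,0,0,0,0,0,5,0,0,0,0,0,3,0,0,0,0,0,1,0,0,0]' 0 20; python3 -m creep '[0,0,3,0,0,0,0,0,0,0,0,0,0,0,0,0,0,0]'; python3 - <<'E'
from w import *
totool([.4535,.068,.147])
E
```

```text
clock: 16.9
tool_pos: [0.4526, 0.0674, 0.1691]
eef_rot: [0.11, 0.994, -0.001, -0.001]
contact_force: [0.5, -0.4, 0.4]
opening: 0.323
clock: 17.15
tool_pos: [0.4517, 0.0673, 0.1643]
eef_rot: [0.109, 0.994, -0.001, -0.002]
contact_force: [0.4, 0.9, -0.5]
opening: 0.103
pos [0.4517 0.0673 0.1643] delta tool mm [-1.7  1.1 17.3] R [[-0.976, 0.218, -0.005], [0.218, 0.976, -0.002], [0.004, -0.003, -1.0]] F [ 0.4  0.9 -0.5] open 9.1 t 17.15
tilt fix deg [-0.18 -0.25  0.  ]
```

```bash
python3 -m creep '[-1.5,1,5,-0.2,-0.2,0,0,0,5,0,0,0]'; python3 -m creep '[0,0,3,0,0,0]'; python3 -m creep '[0,0,2,0,0,0]';python3 -m creep '[0,0,2,0,0,0]'
```

```text
clock: 17.32
tool_pos: [0.4542, 0.0682, 0.1544]
eef_rot: [0.109, 0.994, 0.001, 0.001]
contact_force: [-0.3, -0.3, 0.3]
opening: 0.005
clock: 17.4
tool_pos: [0.4541, 0.0682, 0.1509]
eef_rot: [0.109, 0.994, 0.001, 0.001]
contact_force: [-0.0, 0.6, -0.3]
opening: 0.004
clock: 17.48
tool_pos: [0.4541, 0.0682, 0.1484]
eef_rot: [0.109, 0.994, 0.001, 0.001]
contact_force: [-0.1, -0.0, 0.3]
opening: 0.007
clock: 17.57
tool_pos: [0.4541, 0.0682, 0.1462]
eef_rot: [0.109, 0.994, 0.001, 0.001]
contact_force: [-2.9, -1.2, 36.3]
opening: 0.004
```

```bash
python3 -m creep '[0,0,-8,0,0,0,0,0,-25,0,0,0,0,0,-35,0,0,0,0,0,-35,0,0,0,0,0,-35,0,0,0]'; python3 -m creep '[30,0,-10,0,0,0,35,0,0,0,0,0,20,0,0,0,0,0,0,0,0,0,0,0]'; python3 - <<'E'
from w import *
totool([.4535,.068,.147])
c,K,E=shot("scene","s17")
c2,K,E=shot("side","d17")
a=cv2.imread("pics/scene0.png")
cv2.imwrite("pics/fin.png",np.vstack([np.hstack([cv2.resize(c[190:370,200:460],(400,277)),cv2.resize(c2[190:390,220:440],(400,277))])[:,:,::-1],np.hstack([cv2.resize(a[190:370,200:460],(400,277)),cv2.resize(cv2.imread("pics/side0.png")[190:390,220:440],(400,277))])]))
E
```

```text
clock: 17.98
tool_pos: [0.4493, 0.0674, 0.2837]
eef_rot: [0.108, 0.994, -0.002, -0.008]
contact_force: [1.0, 0.1, -1.0]
opening: 0.004
clock: 18.32
tool_pos: [0.3695, 0.0877, 0.3035]
eef_rot: [0.11, 0.994, 0.002, 0.002]
contact_force: [0.0, -0.0, -0.1]
opening: 0.005
pos [0.3695 0.0877 0.3035] delta tool mm [-85.7  -1.4 156.8] R [[-0.976, 0.219, 0.005], [0.219, 0.976, 0.003], [-0.004, 0.004, -1.0]] F [ 0.  -0.  -0.1] open 0.5 t 18.3167
tilt fix deg [ 0.21  0.23 -0.  ]
```

View pics/fin.png

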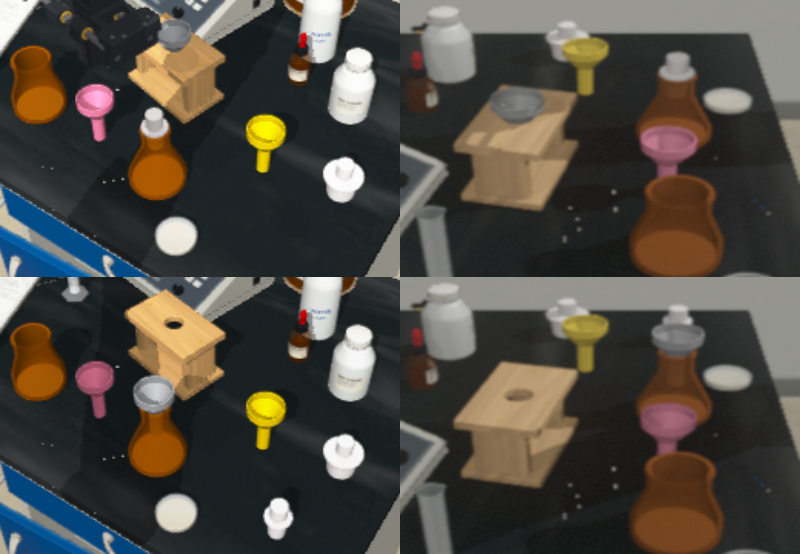

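The funnel sits level in the stand, the flask is stoppered and upright, and the bystanders are where they started.

```bash
python3 -c "
from plant import *
print(finish_job())"
```

```text
the job is handed in; nothing more can be done
None
```

I moved the steel funnel from the flask into the hole of the wooden stand, then closed that flask with the small stopper and handed the job in at about 18.4 s. No verdict was reported.

- **Funnel:** it touched down at the expected height with about 6 N and was released only once it rested on the board. The last pictures show it level in the hole.
- **Stopper:** it reached its stop at the expected height. I pushed it with up to about 51 N at the wrist, against a limit of 120 N.
- **Fully home:** backing off before release lifted the tool about 1 mm. So I pressed the stopper's top again with shut fingers and met it at z = 0.146 m, which is the height for fully home, with about 36 N.
- **Rest of the scene:** comparing the first and last pictures by eye, the flask is upright in its place. The other flask, the wide stopper, the bottles and the pink and yellow funnels show no visible shift. The arm had backed clear of everything.

**Disagreements:** single-camera positions from the scene and side views differed by up to 15 mm along y. I combined them with the wrist camera and the measured grasp position, and the hole, the mouth and both grasps then fitted. Small sideways moves sometimes drifted by about 5 mm, which I corrected before each insertion.

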